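# Stand the inspected cover plate in the rack

## Robot

A 6-joint arm with a two-finger parallel gripper is mounted at the origin on the work surface. World frame = base frame: x ahead of the robot, y to its left, z up, the work surface at z = 0. Lengths are in m, angles in rad, forces in N, time in s.
With the tool pointing down it reaches from about 0.25 to 0.725 m from the base axis. Payload 4 kg.
Tool frame: the origin (TCP) lies where the fingers leave the gripper's body, on its centre line; the fingertips stand 73 mm ahead of it and the grasp point (between the pads) lies 54 mm ahead of it (bot.tips_ahead is the z of the fingertips in the tool frame, in m); z points along the fingers, y is the direction in which the jaws open and shut (so a half turn about z gives the same grasp; the last joint's range is limited). The gripper opens to 85 mm and grips with 20 to 120 N. Pads are 22 mm wide; open, the fingers measure 114 mm over their backs; the gripper's body (76 mm by 85 mm) begins 54 mm behind the grasp point. The pads swing forward as they close: fully open they stand 13 mm farther back than shut.
Start: joints at [-1.129, 0.241, 0.005, 1.335, 0, 1.571], TCP at [0.214, -0.452, 0.304] pointing down, gripper open.
Joint ranges: [-2.72, 2.72], [-1.05, 1.87], [-1.09, 1.28], [-1.99, 2.15], [-1.42, 1.44], [-3.14, 3.14]. Speed limits (rad/s): [2.79, 2.79, 3.14, 3.14, 3.14, 3.14].

## Interface

Orientations are given as a unit quaternion [x, y, z, w].
In Python, from workcell import readout, camera, get_calibration, order, bot gives the robot as it stands.
- The arm moves only by the tool send_rows, never from a script. Its argument "moves" is a list of rows, each a list of 3 entries, a list of its own where there are three numbers: the shift along the tool's x, y, z in mm, then the turn, a rotation vector about the tool's x, y, z in rad, then the finger opening in mm, from 0 to 85.4. In form: [[[dx, dy, dz], [ax, ay, az], grip], ...]. A call has 1 to 12 rows; each row is the pose to reach, as a shift and turn from the pose measured when the call began, along the tool's axes at that moment; what a row does not reach only later rows make up. A row lasts 1/12 s, in which the tool goes at most 41.7 mm and 7.16 degrees, less where a joint would pass 70% of its speed; a pose out of reach is approached as far as the arm can. A call with a gripper value outside its range is refused whole. The fingers move at their own pace and stop on an object; the grip force is fixed at half the most. Time passes only in rows, so rows that repeat a pose let the fingers close. It gives the time, the measured TCP pose, the force and the opening at its end, in the units of the state.
- readout.get_obs(): the state, without advancing time (a new reading comes with each control period).
- camera(name): name is "scene" or "top" or "wrist"; returns the picture (384x512x3 uint8, red, green, blue); there is no depth.
- get_calibration(name): a dict with "fx", "fy", "cx", "cy" (pixels), "R" (3x3) and "t" (3): a world point X has camera coordinates R X + t. Camera axes: x right, y down, z forward; pixel columns grow to the right and rows downward; lengths in m; the calibration is good to about 2 mm. A picture is of the moment at which its call begins: read the wrist's pose just before it. get_calibration takes no time and is no camera call; for the wrist camera it gives the pose at the moment of the call.
- order.job_done(): hands the job in, once; it reports no verdict.
The state is a dict: "clock": time; "joint_pos": joint angles; "joint_vel": joint speeds; "tau": joint torques, N m; "eef_pos": TCP position; "tool_rot": TCP orientation; "ft_force": force on the tool from outside, world axes, zero at the start; "ft_torque": the same for the moment, N m; "grip_width": finger opening in m.
Only numpy, scipy, OpenCV 4.12 (cv2) and the standard library are available. Lean on these libraries where they do the work, as an engineer would, in place of code of your own. Each camera call takes 0.05 s, during which the arm holds its last target. There are 200 camera calls.

## Task

The wide aluminium cover plate with the one large round hole has passed inspection: take it off its stand and stand it upright on its lower edge in an empty slot of the white rack, about centred along the slot. Lower it right down into the slot before you let go. Leave the narrow plate on its stand and the low plate already in the rack where they are.

Things in the scene. Friction and masses are not known exactly. Their poses are not given: they have to be found in the camera images.
- cover_plate: Bare aluminium, 100 mm wide (y), 140 tall (z), 12 thick (x), about 0.4 kg; one 50 mm round hole centred 56 mm up, top 55 mm solid. Origin: middle of lower edge. Starts in one of two black stands left of the rack (which one varies), leaning back 20 deg, top towards its +x, away from the robot; lower edge 30 mm above the table. Two narrow prongs support its back up to 78 mm from the lower edge.
- narrow_plate: Bystander leaning likewise in the other black stand: aluminium, 60 mm wide, 110 mm tall, 12 mm thick, two 16 mm holes one above the other. Origin and axes as for the cover plate. Leave alone.
- rack: White fixed rack, 120 (x) by 188 (y) by 68 mm high; origin: middle of underside. Three slots along x, open-ended, 120 long, centred at y = -52, 0, +52 mm. Each is 20 mm wide from its floor (12 mm above origin) up to 52 mm, then flares to a 52 mm mouth at 68 mm. Plates stand with thickness along rack y, either face either way, and may lean up to 12 deg. Empty slots show a black strip on the floor.
- rack_plate: Low plate standing in one of the three slots (which one varies; that slot is taken): plain aluminium, no holes, 100 mm wide, 85 mm tall, 12 mm thick (its x). Origin: middle of its lower edge, on the slot's floor; z up. Leave alone.

How it is judged:
On the way:
1. the cover plate, still held, is lowered into a slot to within 25 mm of its floor ((y of cover_plate in the frame of rack between -0.064 and -0.04 m or y of cover_plate in the frame of rack between -0.012 and 0.012 m or y of cover_plate in the frame of rack between 0.04 and 0.064 m) and x of cover_plate in the frame of rack between -0.03 and 0.03 m and angle between cover_plate's own z axis and vertical below 0.28 rad and z of cover_plate in the frame of rack below 0.037 m and contact force between the fingers and cover_plate above 1 N), for 0.05 s.
At the end, for the whole second after the job is handed in: The cover plate is at rest on its lower edge in a rack slot: origin within 12 mm of the slot's centre plane, 30 mm of the middle of its length and 8 mm above its floor, upright within 16 degrees; the narrow plate and the low plate are within 30 mm of where they were ((y of cover_plate in the frame of rack between -0.064 and -0.04 m or y of cover_plate in the frame of rack between -0.012 and 0.012 m or y of cover_plate in the frame of rack between 0.04 and 0.064 m) and x of cover_plate in the frame of rack between -0.03 and 0.03 m and angle between cover_plate's own z axis and vertical below 0.28 rad and z of cover_plate in the frame of rack below 0.02 m and linear speed of cover_plate below 0.05 m/s and distance of each of narrow_plate, rack_plate from where it was at the start of the episode below 0.03 m); the robot touches nothing.
It fails at once if the narrow plate is shifted by more than 30 mm (distance of narrow_plate from where it was at the start of the episode above 0.03 m).
It fails at once if the low plate in the rack is shifted by more than 30 mm (distance of rack_plate from where it was at the start of the episode above 0.03 m).
It also fails if it takes over 32 s, if anything falls off the work surface, if the arm or the gripper's body presses on something with over 40 N, if the wrist force passes 120 N, or if a joint passes its speed limit or range.

## Working session

There is one attempt and no reset: what is moved stays moved. The work goes in short steps, Python scripts to look and compute and a tool call to move; the robot and the scene stay as the last step left them, time stands still between calls to the robot, and variables do not carry over. Pictures are saved under pics/ and viewed, about 8 in all and at most 12, crops included, and the job is handed in when it is done.

Besides the shell and the picture viewer there is one more tool, called in YAML: its name, and indented under it one key for each argument. send_rows: Moves the arm, as the interface text tells. Its arguments: {"type":"object","properties":{"moves":{"type":"array","items":{"type":"array"}}},"required":["moves"]}

```bash
mkdir -p pics; ls
python3 - <<'E'
from workcell import readout, camera, get_calibration, order, bot
import cv2,numpy as np
ims=[]
for n in("scene","top"):
    im=camera(n); cv2.imwrite(f"pics/{n}0.png",im[...,::-1]); c=get_calibration(n)
    print(n,{k:np.round(v,4).tolist() for k,v in c.items()})
    cv2.imwrite(f"pics/{n}0b.png",cv2.resize(im[...,::-1],(768,576),interpolation=cv2.INTER_CUBIC))
print(readout.get_obs())
E
```

```text
pics
scene {'fx': 452.9806, 'fy': 452.9806, 'cx': 252.3845, 'cy': 192.0089, 'R': [[0.3586, 0.9334, -0.0086], [0.7542, -0.2951, -0.5866], [-0.5501, 0.2039, -0.8098]], 't': [-0.2403, -0.349, 1.2819]}
top {'fx': 432.0012, 'fy': 432.0012, 'cx': 261.9951, 'cy': 196.6454, 'R': [[-0.0052, -1.0, -0.0044], [-0.9895, 0.0057, -0.1446], [0.1446, 0.0036, -0.9895]], 't': [0.0437, 0.5195, 0.9183]}
{'clock': 0.1, 'joint_pos': array([-1.12895615e+00,  2.41331516e-01,  3.86819795e-03,  1.33520581e+00,
       -9.59905828e-06,  1.57076588e+00]), 'joint_vel': array([-0.00142628, -0.00123422,  0.00211554,  0.0003201 ,  0.00115753,
        0.0001396 ]), 'tau': array([-4.12658555e-04, -3.73137510e+01,  2.53009915e+01,  1.08380968e-02,
        7.77131550e-05,  1.05745539e-05]), 'eef_pos': array([ 0.213617  , -0.45159763,  0.30310844]), 'tool_rot': array([ 9.75692481e-01,  2.19142203e-01, -2.09859493e-04, -9.12591520e-04]), 'ft_force': array([ 0.48179884,  0.03683894, -0.7056646 ]), 'ft_torque': array([-0.02087409, -0.03835577,  0.00407724]), 'grip_width': 0.0854945005975387}
```

View pics/scene0b.png

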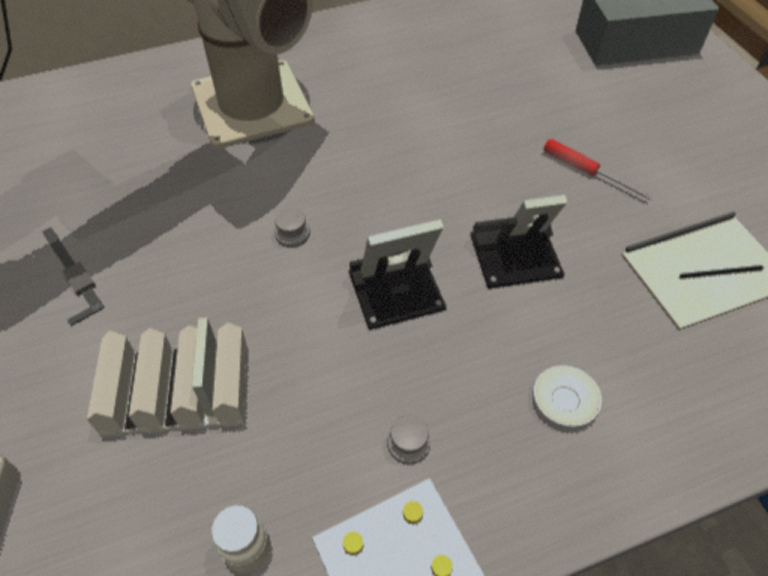

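View pics/top0b.png

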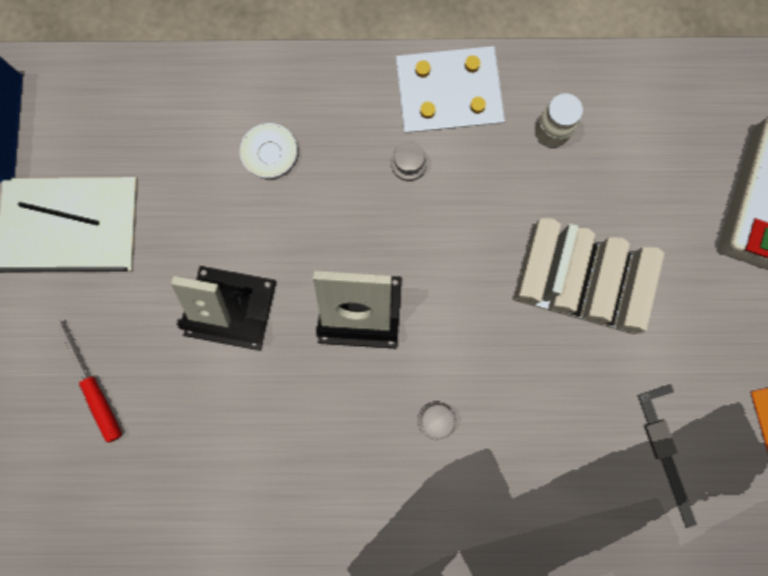

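The cover plate is in the stand nearer the rack: top (355,300), scene (403,250). In the rack, the low plate takes the +y slot, so the middle and -y slots are empty. Next I'll zoom in to get corner pixels.

Run:
```python
import cv2,numpy as np
T=cv2.imread("pics/top0.png");S=cv2.imread("pics/scene0.png")
def crop(im,u,v,w=80,h=60,s=5):
    c=cv2.resize(im[v:v+h,u:u+w],(w*s,h*s),interpolation=cv2.INTER_CUBIC)
    for i in range(0,w,10): cv2.line(c,(i*s,0),(i*s,4 if i%20 else 10),(0,0,255),1); 
    for j in range(0,h,10): cv2.line(c,(0,j*s),(4 if j%20 else 10,j*s),(0,0,255),1)
    cv2.putText(c,f"{u},{v}",(12,20),0,.45,(0,0,255),1); return c
g=np.vstack([np.hstack([crop(T,195,175),crop(S,220,142,80,60)]),np.hstack([crop(T,338,140,100,75,4),crop(S,55,208,110,82,4)[:300,:400]])])
cv2.imwrite("pics/c1.png",g)
```

```text
(no output)
```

View pics/c1.png

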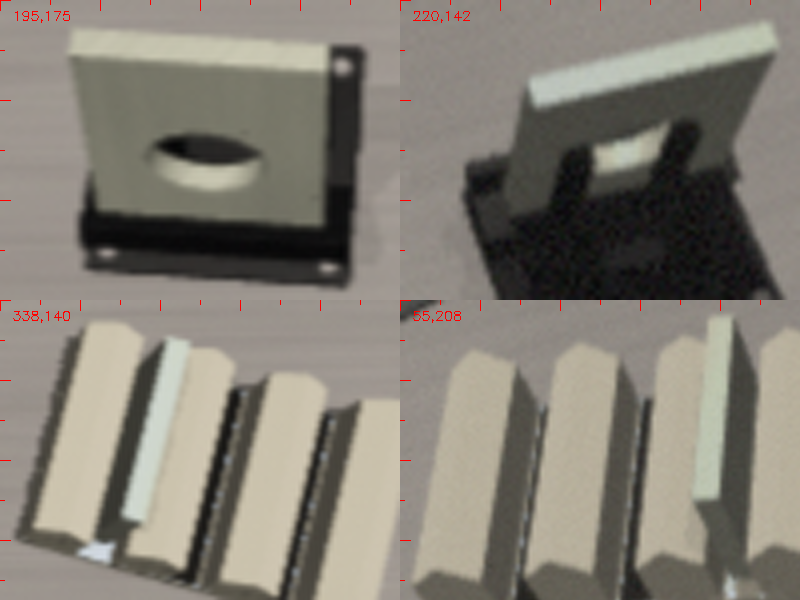

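```bash
cat > h.py <<'E'
from workcell import readout, camera, get_calibration, order, bot
import cv2,numpy as np
from scipy.spatial.transform import Rotation as Ro
def ray(c,p):
    R,t=np.array(c['R']),np.array(c['t']); d=R.T@[(p[0]-c['cx'])/c['fx'],(p[1]-c['cy'])/c['fy'],1]
    return -R.T@t,d/np.linalg.norm(d)
def onz(c,p,z):
    o,d=ray(c,p); return o+d*(z-o[2])/d[2]
def tri(c1,p1,c2,p2):
    o1,d1=ray(c1,p1);o2,d2=ray(c2,p2)
    s=np.linalg.lstsq(np.c_[d1,-d2],o2-o1,rcond=None)[0]
    a,b=o1+s[0]*d1,o2+s[1]*d2
    return (a+b)/2,np.linalg.norm(a-b)
def proj(c,X):
    q=np.array(c['R'])@X+c['t']; return [c['fx']*q[0]/q[2]+c['cx'],c['fy']*q[1]/q[2]+c['cy']]
E
python3 - <<'E'
from h import *
np.set_printoptions(precision=4,suppress=True)
T,S=get_calibration("top"),get_calibration("scene")
P={'FL':((209,185.6),(293.6,146.6)),'FR':((260.6,189.2),(245.4,157.8)),'BR':((261,183.8),(246.8,163.6)),'BL':((209.6,180.8),(295.2,151.6))}
for k,(a,b) in P.items(): print(k,*tri(T,a,S,b))
# lower corners of front face in top, z~.03
f=lambda x,y:(195+x/5,175+y/5)
print("low L,R",onz(T,f(97,210),.033),onz(T,f(325,226),.033))
g=lambda x,y:(338+x/4,140+(y-300)/4)
k=lambda x,y:(55+(x-400)/4,208+(y-300)/4)
for n,a,b in [("back+y",(188,342),(731,0)),("back-y",(166,337),0),("front+y",(123,519),0),("front-y",(143,522),0)]: print(n,onz(T,g(*a),.097))
print("plate front (robot far) scene", tri(T,g(188,342),S,k(718,499)),tri(T,g(166,337),S,k(696,497)))
c=get_calibration("wrist");im=camera("wrist");cv2.imwrite("pics/w0.png",im[...,::-1])
print({k:np.round(v,4).tolist() for k,v in c.items()}, Ro.from_quat(readout.get_obs()['tool_rot']).as_matrix())
E
```

```text
FL [0.5244 0.1437 0.1595] 0.001566198927194292
FR [0.5168 0.0443 0.1599] 0.002804842332229047
BR [0.5281 0.0432 0.1556] 0.0021837948392647395
BL [0.5345 0.143  0.1557] 0.0013272891982205376
low L,R [0.4756 0.1463 0.033 ] [0.4679 0.0455 0.033 ]
back+y [ 0.6078 -0.2188  0.097 ]
back-y [ 0.6105 -0.2074  0.097 ]
front+y [ 0.5138 -0.1808  0.097 ]
front-y [ 0.5122 -0.1911  0.097 ]
plate front (robot far) scene (array([ 0.6101, -0.2139,  0.092 ]), np.float64(0.012530037556342799)) (array([ 0.6106, -0.2125,  0.0946]), np.float64(0.008716246350854462))
{'fx': 282.6898, 'fy': 282.6898, 'cx': 255.4591, 'cy': 185.4913, 'R': [[0.428, -0.9038, -0.0025], [-0.8634, -0.4097, 0.2945], [-0.2671, -0.1239, -0.9557]], 't': [-0.5006, -0.0397, 0.3812]} [[ 0.904   0.4276 -0.0007]
 [ 0.4276 -0.904   0.0015]
 [ 0.     -0.0016 -1.    ]]
```

View pics/w0.png

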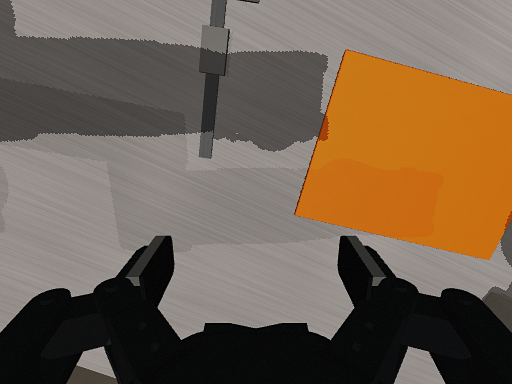

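Plate triangulates well: width 100 mm, top corners at z≈0.158, yaw ≈ -4°. The low plate's visible length is 99.7 mm at z=0.097 and its yaw ≈ -15.7°. The wrist picture shows only the orange sheet and the screw tool. I'll go above the rack to see the slots from the wrist camera.

send_rows:
  moves:
    - [[40,-10,0],[0,0,0.08],85]
    - [[80,-20,0],[0,0,0.18],85]
    - [[115,-30,0],[0,0,0.28],85]
    - [[150,-40,0],[0,0,0.38],85]
    - [[190,-50,0],[0,0,0.48],85]
    - [[225,-60,0],[0,0,0.58],85]
    - [[260,-70,0],[0,0,0.66],85]
    - [[295,-80,0],[0,0,0.715],85]
    - [[331,-89,0],[0,0,0.715],85]
    - [[331,-89,0],[0,0,0.715],85]
    - [[331,-89,0],[0,0,0.715],85]
    - [[331,-89,0],[0,0,0.715],85]

```text
clock: 1.15
eef_pos: [0.4745, -0.2295, 0.3028]
tool_rot: [0.991, -0.136, -0.001, -0.001]
ft_force: [0.8, 1.1, 0.6]
grip_width: 0.0852
```

Run:
```python
from h import *
np.set_printoptions(precision=4,suppress=True)
o=readout.get_obs();print(o['clock'],o['eef_pos'],o['joint_pos'],o['joint_vel'],Ro.from_quat(o['tool_rot']).as_matrix())
c=get_calibration("wrist");im=camera("wrist");np.save("w1.npy",{k:c[k] for k in c},allow_pickle=True)
cv2.imwrite("pics/w1raw.png",im[...,::-1])
z=cv2.resize(im[0:250,130:430,::-1],(780,650)[:2],interpolation=cv2.INTER_CUBIC)
cv2.imwrite("pics/w1.png",z[:600]); print(-np.array(c['R']).T@c['t'])
```

```text
1.15 [ 0.4745 -0.2295  0.3028] [-0.4508  0.2967  0.0774  1.3543  0.0005  2.9632] [-0.0316 -0.0115 -0.0066  0.0007  0.0019  0.0028] [[ 0.9631 -0.2691 -0.0022]
 [-0.2691 -0.9631  0.0017]
 [-0.0026 -0.001  -1.    ]]
[ 0.5472 -0.2519  0.3743]
```

View pics/w1.png

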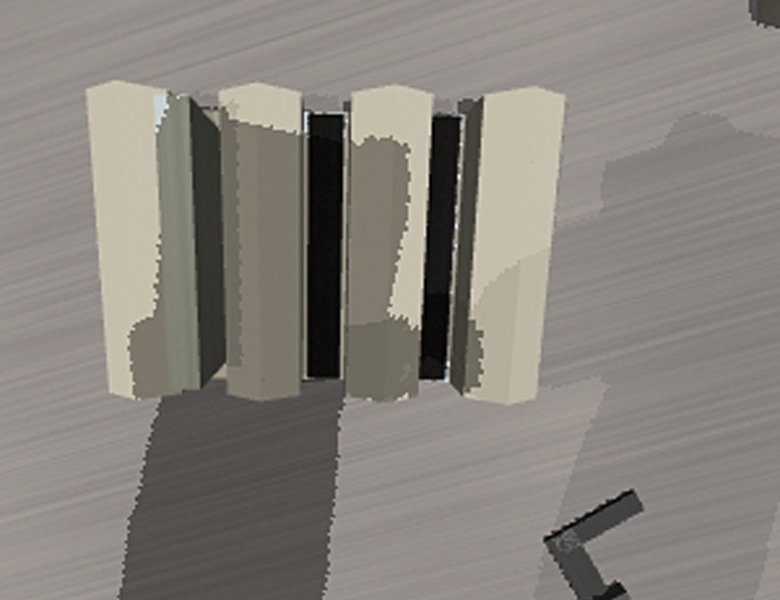

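The wrist view shows the middle slot strip (crop corners (309,114),(345,114),(307,377),(341,377)), the -y strip, and the wall ridges. The low plate is in the left (+y) slot.

Run:
```python
from h import *
np.set_printoptions(precision=4,suppress=True)
c=np.load("w1.npy",allow_pickle=True).item()
q=lambda x,y:(130+x/2.6,y/2.6)
def P(x,y,z): return onz(c,q(x,y),z)[:2]
m=[P(*p,.012) for p in [(309,114),(345,114),(307,377),(341,377)]]
b,f=(m[0]+m[1])/2,(m[2]+m[3])/2
print("mid strip",b,f,"len",np.linalg.norm(b-f),"yaw",np.degrees(np.arctan2(*(b-f)[::-1])),"ctr",(b+f)/2,"w",np.linalg.norm(m[0]-m[1]))
s=[P(*p,.012) for p in [(462,115),(446,378)]]
print("-y strip right edge mid",(s[0]+s[1])/2)
rid={'o+':((117,80),(135,399)),'r+':((257,82),(262,402)),'r-':((394,84),(385,402)),'o-':((537,86),(508,404))}
for k,(a,d) in rid.items():
    A,D=P(*a,.068),P(*d,.068);print(k,(A+D)/2,"len",np.linalg.norm(A-D),"yaw",np.degrees(np.arctan2(*(A-D)[::-1])))
# ridge height check with top view: r- back end
T=get_calibration("top"); g=lambda x,y:(338+x/4,140+(y-300)/4)
for n,w,t in [("r-",(394,84),(302,373)),("o+",(117,80),(112,321))]: print(n,tri(c,q(*w),T,g(*t)))
```

```text
mid strip [ 0.6045 -0.2675] [ 0.4915 -0.2345] len 0.11776232984047601 yaw -16.282529205577184 ctr [ 0.548 -0.251] w 0.01607539691587515
-y strip right edge mid [ 0.5314 -0.309 ]
o+ [ 0.5702 -0.1753] len 0.12042687348905314 yaw -16.81832579022493
r+ [ 0.555 -0.226] len 0.12097652292160696 yaw -16.184724594224818
r- [ 0.5409 -0.2755] len 0.12026067309388214 yaw -15.816999985678857
o- [ 0.526  -0.3261] len 0.12041955711350386 yaw -16.517440961724223
r- (array([ 0.6016, -0.2941,  0.051 ]), np.float64(4.342908038866426e-05))
o+ (array([ 0.6313, -0.19  ,  0.0536]), np.float64(0.0005619161328785637))
```

Sizes check out: ridges 120 mm long at z=0.068, strip 118 mm at 0.012. The rack centre from strip and ridges agrees at (0.548,-0.251), yaw -16.3°. I'll use the -y slot, centre (0.5334,-0.3009). Next is the pre-grasp.

```bash
cat >> h.py <<'E'
np.set_printoptions(precision=3,suppress=True)
def frame(x,z): x,z=np.array(x),np.array(z); return np.c_[x,np.cross(z,x),z]
def delta(p,R,fr=(1,)):
    o=readout.get_obs();R0=Ro.from_quat(o['tool_rot'])
    d=R0.inv().apply(np.array(p)-o['eef_pos'])*1000; r=(R0.inv()*Ro.from_matrix(R)).as_rotvec()
    for f in fr: print(f,np.round(d*f,1).tolist(),np.round(r*f,3).tolist())
a=np.radians(-4.1);u=np.array([np.sin(.349)*np.cos(a),np.sin(.349)*np.sin(a),np.cos(.349)])
RG=frame([-np.sin(a),np.cos(a),0],-u); top=np.array([.526,.0935,.159]); TG=top+.026*u
b=np.radians(-16.3); RP=frame([np.cos(b),np.sin(b),0],[0,0,-1.])
E
python3 -c "
from h import *
delta(TG+.11*u,RG,np.arange(1,17)/16)"
```

```text
0.0625 [0.5, -20.9, 1.0] [0.016, -0.019, -0.11]
0.125 [1.0, -41.9, 2.1] [0.031, -0.039, -0.219]
0.1875 [1.5, -62.8, 3.1] [0.047, -0.058, -0.329]
0.25 [2.0, -83.7, 4.1] [0.062, -0.077, -0.438]
0.3125 [2.5, -104.6, 5.2] [0.078, -0.096, -0.548]
0.375 [3.0, -125.6, 6.2] [0.093, -0.116, -0.657]
0.4375 [3.6, -146.5, 7.2] [0.109, -0.135, -0.767]
0.5 [4.1, -167.4, 8.3] [0.125, -0.154, -0.876]
0.5625 [4.6, -188.4, 9.3] [0.14, -0.173, -0.986]
0.625 [5.1, -209.3, 10.3] [0.156, -0.193, -1.096]
0.6875 [5.6, -230.2, 11.4] [0.171, -0.212, -1.205]
0.75 [6.1, -251.1, 12.4] [0.187, -0.231, -1.315]
0.8125 [6.6, -272.1, 13.4] [0.202, -0.25, -1.424]
0.875 [7.1, -293.0, 14.5] [0.218, -0.27, -1.534]
0.9375 [7.6, -313.9, 15.5] [0.234, -0.289, -1.643]
1.0 [8.1, -334.9, 16.5] [0.249, -0.308, -1.753]
```

send_rows:
  moves:
    - [[0,-21,0],[0.016,-0.019,-0.11],85]
    - [[1,-42,0],[0.031,-0.039,-0.219],85]
    - [[1,-63,0],[0.047,-0.058,-0.329],85]
    - [[2,-84,0],[0.062,-0.077,-0.438],85]
    - [[2,-105,0],[0.078,-0.096,-0.548],85]
    - [[3,-126,0],[0.093,-0.116,-0.657],85]
    - [[3,-147,0],[0.109,-0.135,-0.767],85]
    - [[4,-168,0],[0.125,-0.154,-0.876],85]
    - [[4,-188,0],[0.14,-0.173,-0.986],85]
    - [[5,-209,0],[0.156,-0.193,-1.096],85]
    - [[6,-230,0],[0.171,-0.212,-1.205],85]
    - [[6,-250,0],[0.187,-0.231,-1.31],85]

```text
clock: 2.2
eef_pos: [0.5474, 0.0081, 0.3035]
tool_rot: [0.857, 0.495, -0.095, -0.102]
ft_force: [0.2, 0.4, 0.5]
grip_width: 0.0854
```

```bash
python3 -c "
from h import *
delta(TG+.11*u,RG,np.arange(1,7)/6);print(readout.get_obs()['joint_pos'])"
```

```text
0.16666666666666666 [14.1, -2.5, 2.7] [0.01, -0.013, -0.073]
0.3333333333333333 [28.2, -5.0, 5.4] [0.021, -0.026, -0.147]
0.5 [42.3, -7.4, 8.0] [0.031, -0.039, -0.22]
0.6666666666666666 [56.4, -9.9, 10.7] [0.041, -0.052, -0.294]
0.8333333333333334 [70.5, -12.4, 13.4] [0.051, -0.065, -0.367]
1.0 [84.7, -14.9, 16.1] [0.062, -0.078, -0.44]
[-0.018  0.523  0.388  1.704  0.077  2.066]
```

send_rows:
  moves:
    - [[14,-2,3],[0.01,-0.013,-0.073],85]
    - [[28,-5,5],[0.02,-0.026,-0.147],85]
    - [[42,-7,8],[0.03,-0.039,-0.22],85]
    - [[56,-10,11],[0.04,-0.052,-0.294],85]
    - [[70,-12,13],[0.05,-0.065,-0.367],85]
    - [[85,-15,16],[0.062,-0.078,-0.44],85]
    - [[85,-15,16],[0.062,-0.078,-0.44],70]
    - [[85,-15,16],[0.062,-0.078,-0.44],60]
    - [[85,-15,16],[0.062,-0.078,-0.44],60]

```text
clock: 2.95
eef_pos: [0.5724, 0.0889, 0.287]
tool_rot: [0.722, 0.67, -0.119, -0.127]
ft_force: [0.6, 0.1, 0.2]
grip_width: 0.0599
```

```bash
python3 -c "
from h import *
delta(TG,RG);print(readout.get_obs()['joint_pos'])
im=camera('wrist');cv2.imwrite('pics/w2.png',im[...,::-1])
"
```

```text
1 [1.2, 0.1, 110.2] [-0.001, -0.0, -0.003]
[0.127 0.655 0.552 1.81  0.068 1.761]
```

View pics/w2.png

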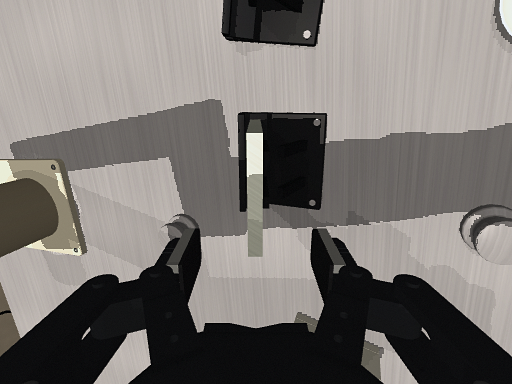

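The plate is edge-on, centred between the fingers (column 255, fingers at 190/320) and parallel to them. Descend and close.

send_rows:
  moves:
    - [[0,0,20],[0,0,0],60]
    - [[1,0,40],[0,0,0],60]
    - [[1,0,60],[0,0,0],60]
    - [[1,0,80],[0,0,0],60]
    - [[1,0,95],[0,0,0],60]
    - [[1,0,105],[0,0,0],60]
    - [[1,0,110],[0,0,0],60]
    - [[1,0,110],[0,0,0],60]
    - [[1,0,110],[0,0,0],40]
    - [[1,0,110],[0,0,0],20]
    - [[1,0,110],[0,0,0],5]
    - [[1,0,110],[0,0,0],0]

```text
clock: 4.0
eef_pos: [0.535, 0.0927, 0.1848]
tool_rot: [0.722, 0.67, -0.118, -0.127]
ft_force: [-10.6, 1.1, 18.6]
grip_width: 0.0117
```

send_rows:
  moves:
    - [[0,0,0],[0,0,0],0]
    - [[0,0,0],[0,0,0],0]
    - [[0,0,0],[0,0,0],0]
    - [[0,0,0],[0,0,0],0]

```text
clock: 4.33
eef_pos: [0.5348, 0.0927, 0.185]
tool_rot: [0.722, 0.67, -0.118, -0.127]
ft_force: [-1.9, 0.6, 1.7]
grip_width: 0.0112
```

```bash
python3 -c "
from h import *
delta(TG,RG);print(readout.get_obs()['joint_pos'])
im=camera('scene');im=im[100:240,180:360];cv2.imwrite('pics/s3.png',cv2.resize(im[...,::-1],None,fx=4,fy=4,interpolation=2))
"
```

```text
1 [0.2, 0.6, 1.4] [-0.0, -0.001, -0.003]
[0.141 0.627 0.233 1.519 0.073 1.774]
```

View pics/s3.png

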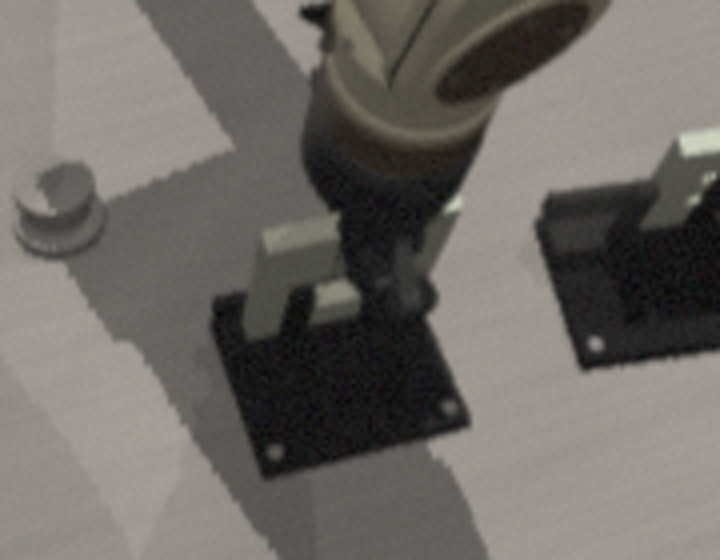

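Held, at 11 mm opening against a 12 mm plate. The plate is in the fingers centrally. Lift along the plate.

send_rows:
  moves:
    - [[0,0,-5],[0,0,0],0]
    - [[0,0,-15],[0,0,0],0]
    - [[0,0,-30],[0,0,0],0]
    - [[0,0,-48],[0,0,0],0]
    - [[0,0,-66],[0,0,0],0]
    - [[0,0,-84],[0,0,0],0]
    - [[0,0,-100],[0,0,0],0]
    - [[0,0,-112],[0,0,0],0]
    - [[0,0,-118],[0,0,0],0]
    - [[0,0,-120],[0,0,0],0]
    - [[0,0,-120],[0,0,0],0]

```text
clock: 5.3
eef_pos: [0.5761, 0.0896, 0.2972]
tool_rot: [0.722, 0.67, -0.118, -0.127]
ft_force: [-0.1, -0.3, -5.6]
grip_width: 0.0114
```

```bash
python3 -c "
from h import *
print(readout.get_obs()['joint_pos'])
delta([.5334,-.3009,.305],RP,np.arange(1,25)/24)
"
```

```text
[0.127 0.662 0.591 1.842 0.069 1.761]
0.041666666666666664 [-16.4, -0.6, -0.1] [-0.01, 0.013, 0.073]
0.08333333333333333 [-32.7, -1.3, -0.2] [-0.021, 0.026, 0.147]
0.125 [-49.1, -1.9, -0.3] [-0.031, 0.039, 0.22]
0.16666666666666666 [-65.4, -2.5, -0.5] [-0.042, 0.052, 0.293]
0.20833333333333334 [-81.8, -3.2, -0.6] [-0.052, 0.065, 0.367]
0.25 [-98.1, -3.8, -0.7] [-0.063, 0.078, 0.44]
0.2916666666666667 [-114.5, -4.4, -0.8] [-0.073, 0.091, 0.513]
0.3333333333333333 [-130.9, -5.1, -0.9] [-0.084, 0.104, 0.587]
0.375 [-147.2, -5.7, -1.0] [-0.094, 0.116, 0.66]
0.4166666666666667 [-163.6, -6.3, -1.1] [-0.105, 0.129, 0.733]
0.4583333333333333 [-179.9, -6.9, -1.3] [-0.115, 0.142, 0.807]
0.5 [-196.3, -7.6, -1.4] [-0.126, 0.155, 0.88]
0.5416666666666666 [-212.7, -8.2, -1.5] [-0.136, 0.168, 0.953]
0.5833333333333334 [-229.0, -8.8, -1.6] [-0.147, 0.181, 1.027]
0.625 [-245.4, -9.5, -1.7] [-0.157, 0.194, 1.1]
0.6666666666666666 [-261.7, -10.1, -1.8] [-0.167, 0.207, 1.173]
0.7083333333333334 [-278.1, -10.7, -1.9] [-0.178, 0.22, 1.247]
0.75 [-294.4, -11.4, -2.0] [-0.188, 0.233, 1.32]
0.7916666666666666 [-310.8, -12.0, -2.2] [-0.199, 0.246, 1.393]
0.8333333333333334 [-327.2, -12.6, -2.3] [-0.209, 0.259, 1.467]
0.875 [-343.5, -13.3, -2.4] [-0.22, 0.272, 1.54]
0.9166666666666666 [-359.9, -13.9, -2.5] [-0.23, 0.285, 1.613]
0.9583333333333334 [-376.2, -14.5, -2.6] [-0.241, 0.298, 1.687]
1.0 [-392.6, -15.2, -2.7] [-0.251, 0.311, 1.76]
```

send_rows:
  moves:
    - [[-16,-1,0],[-0.01,0.013,0.073],0]
    - [[-33,-1,0],[-0.021,0.026,0.147],0]
    - [[-49,-2,0],[-0.031,0.039,0.22],0]
    - [[-65,-3,0],[-0.042,0.052,0.293],0]
    - [[-82,-3,-1],[-0.052,0.065,0.367],0]
    - [[-98,-4,-1],[-0.063,0.078,0.44],0]
    - [[-115,-4,-1],[-0.073,0.091,0.513],0]
    - [[-131,-5,-1],[-0.084,0.104,0.587],0]
    - [[-147,-6,-1],[-0.094,0.116,0.66],0]
    - [[-164,-6,-1],[-0.105,0.129,0.733],0]
    - [[-180,-7,-1],[-0.115,0.142,0.807],0]
    - [[-196,-8,-1],[-0.126,0.155,0.88],0]

```text
clock: 6.3
eef_pos: [0.5532, -0.106, 0.2994]
tool_rot: [0.952, 0.291, -0.067, -0.071]
ft_force: [-0.5, 0.5, -5.3]
grip_width: 0.0114
```

```bash
python3 -c "
from h import *
print(readout.get_obs()['joint_pos'])
delta([.5334,-.3009,.305],RP,np.arange(1,12)/11)
"
```

```text
[-0.213  0.499  0.355  1.613  0.058  2.329]
0.09090909090909091 [-11.5, 13.5, -1.9] [-0.011, 0.014, 0.08]
0.18181818181818182 [-23.0, 26.9, -3.8] [-0.023, 0.029, 0.159]
0.2727272727272727 [-34.6, 40.4, -5.7] [-0.034, 0.043, 0.239]
0.36363636363636365 [-46.1, 53.8, -7.6] [-0.046, 0.057, 0.319]
0.45454545454545453 [-57.6, 67.3, -9.5] [-0.057, 0.072, 0.398]
0.5454545454545454 [-69.1, 80.8, -11.4] [-0.069, 0.086, 0.478]
0.6363636363636364 [-80.7, 94.2, -13.3] [-0.08, 0.1, 0.558]
0.7272727272727273 [-92.2, 107.7, -15.2] [-0.091, 0.115, 0.637]
0.8181818181818182 [-103.7, 121.1, -17.1] [-0.103, 0.129, 0.717]
0.9090909090909091 [-115.2, 134.6, -19.0] [-0.114, 0.143, 0.796]
1.0 [-126.8, 148.1, -20.9] [-0.126, 0.158, 0.876]
```

send_rows:
  moves:
    - [[-12,13,-2],[-0.011,0.014,0.08],0]
    - [[-23,27,-4],[-0.023,0.029,0.159],0]
    - [[-35,40,-6],[-0.034,0.043,0.239],0]
    - [[-46,54,-8],[-0.046,0.057,0.319],0]
    - [[-58,67,-10],[-0.057,0.072,0.398],0]
    - [[-69,81,-11],[-0.069,0.086,0.478],0]
    - [[-81,94,-13],[-0.08,0.1,0.558],0]
    - [[-92,108,-15],[-0.091,0.115,0.637],0]
    - [[-104,121,-17],[-0.103,0.129,0.717],0]
    - [[-115,135,-19],[-0.114,0.143,0.796],0]
    - [[-127,148,-21],[-0.126,0.158,0.876],0]
    - [[-127,148,-21],[-0.126,0.158,0.876],0]

```text
clock: 7.3
eef_pos: [0.5314, -0.3035, 0.3035]
tool_rot: [0.989, -0.145, -0.001, 0.001]
ft_force: [0.2, 0.4, -5.7]
grip_width: 0.0115
```

Run:
```python
from h import *
print(readout.get_obs()['joint_pos'])
delta([.5334,-.3009,.305],RP)
A=camera('scene')[...,::-1];B=camera('wrist')[...,::-1]
a=cv2.resize(A[150:310,20:180],(500,500),interpolation=2)
b=cv2.resize(B[0:300,206:306],(200,600),interpolation=2)
g=np.zeros((600,700,3),np.uint8);g[:500,:500]=a;g[:,500:]=b
cv2.imwrite('pics/s4.png',g)
```

```text
[-0.518  0.47   0.336  1.438 -0.002  2.914]
1 [1.2, -3.0, -1.5] [0.002, 0.002, -0.006]
```

View pics/s4.png

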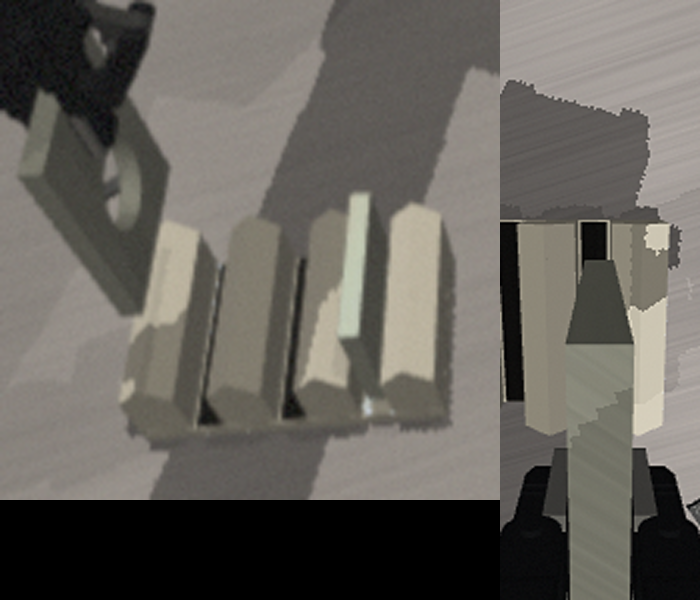

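The plate hangs upright over the -y slot. The wrist view shows it about 2–3 mm towards -y, matching the pose error of -3 mm. Correct that and descend to just above the floor.

send_rows:
  moves:
    - [[1,-3,0],[0.002,0.002,-0.006],0]
    - [[1,-3,0],[0.002,0.002,-0.006],0]
    - [[1,-3,12],[0.002,0.002,-0.006],0]
    - [[1,-3,26],[0.002,0.002,-0.006],0]
    - [[1,-3,40],[0.002,0.002,-0.006],0]
    - [[1,-3,52],[0.002,0.002,-0.006],0]
    - [[1,-3,60],[0.002,0.002,-0.006],0]
    - [[1,-3,64],[0.002,0.002,-0.006],0]
    - [[1,-3,64],[0.002,0.002,-0.006],0]

```text
clock: 8.15
eef_pos: [0.5333, -0.2973, 0.2383]
tool_rot: [0.99, -0.139, -0.002, -0.002]
ft_force: [-0.0, 1.3, -6.3]
grip_width: 0.0116
```

Run:
```python
from h import *
print(readout.get_obs()['ft_force'])
delta([.5334,-.3009,.190],RP)
```

```text
[-0.016  1.264 -6.32 ]
1 [1.3, 3.6, 48.3] [-0.004, 0.004, 0.006]
```

send_rows:
  moves:
    - [[1,3.5,0],[-0.004,0.004,0.006],0]
    - [[1,3.5,0],[-0.004,0.004,0.006],0]
    - [[1,3.5,0],[-0.004,0.004,0.006],0]

```text
clock: 8.4
eef_pos: [0.5337, -0.3013, 0.2392]
tool_rot: [0.99, -0.142, 0.001, 0.0]
ft_force: [0.6, 0.7, -5.5]
grip_width: 0.0115
```

Run:
```python
from h import *
print(readout.get_obs()['ft_force'])
delta([.5334,-.3009,.190],RP)
B=camera('wrist')[...,::-1]
cv2.imwrite('pics/w5.png',cv2.resize(B[0:300,176:336],None,fx=2,fy=2,interpolation=2))
```

```text
[ 0.563  0.741 -5.518]
1 [-0.5, -0.3, 49.2] [0.0, -0.002, 0.0]
```

View pics/w5.png

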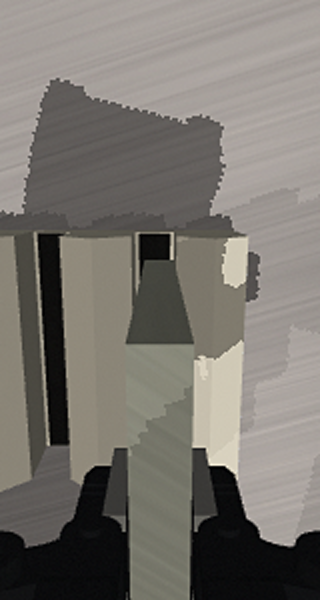

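Run:
```python
from h import *
c=get_calibration('wrist'); q=lambda x,y:(176+x/2,y/2)
x=np.array([np.cos(b),np.sin(b),0]);y=np.array([-np.sin(b),np.cos(b),0]);C=np.array([.548,-.251,0])
for n,p,z in [("strip L",(138,233),.012),("strip R",(171,233),.012),("floor L",(134,233),.012),("floor R",(175,233),.012),("midR far",(61,233),.012),("midR near",(68,445),.012)]:
    X=onz(c,q(*p),z)-C;print(n,X@x,X@y)
o=readout.get_obs();R=Ro.from_quat(o['tool_rot']).as_matrix();G=o['eef_pos']+.16*R[:,2]-C;print('plate bottom',G@x,G@y)
# plate's own edges in the wrist view: bottom far corners at x=+.05
for p,d in [((145,260),.16),((175,260),.16),((127,344),.026),((193,344),.026)]:
    X=onz(c,q(*p),o['eef_pos'][2]-d)-C;print(X@x,X@y)
```

```text
strip L 0.05863677369918254 -0.04309614844083129
strip R 0.05865124948924423 -0.060072546070959784
floor L 0.05863501895177972 -0.04103827874769835
floor R 0.058653004024287636 -0.062130166720753395
midR far 0.05860299077813814 -0.0034774265391160856
midR near -0.06027598893920247 -0.0015638435853625818
plate bottom 0.0005641268054477667 -0.05226714219973167
0.05194527603330452 -0.04829830394569761
0.05195614878896358 -0.06042945204366574
0.05116146265094096 -0.048366250504531576
0.05117369289499811 -0.060127695958926634
```

The same picture puts the plate at y=-0.0544 and the slot centre at -0.0516 in the rack frame. I'll shift 2.5 mm towards +y and lower.

send_rows:
  moves:
    - [[-1,-2.5,0],[0,0,0],0]
    - [[-1,-2.5,8],[0,0,0],0]
    - [[-1,-2.5,18],[0,0,0],0]
    - [[-1,-2.5,28],[0,0,0],0]
    - [[-1,-2.5,36],[0,0,0],0]
    - [[-1,-2.5,44],[0,0,0],0]
    - [[-1,-2.5,50],[0,0,0],0]
    - [[-1,-2.5,50],[0,0,0],0]

```text
clock: 9.12
eef_pos: [0.5325, -0.2981, 0.1867]
tool_rot: [0.99, -0.142, -0.001, -0.001]
ft_force: [-0.6, 0.4, -5.5]
grip_width: 0.0114
```

send_rows:
  moves:
    - [[0,0,3],[0,0,0],0]
    - [[0,0,6],[0,0,0],0]
    - [[0,0,6],[0,0,0],0]

```text
clock: 9.37
eef_pos: [0.5323, -0.298, 0.1802]
tool_rot: [0.99, -0.142, -0.001, -0.001]
ft_force: [0.5, 0.5, -4.8]
grip_width: 0.0112
```

No side load. Keep lowering in small steps.

send_rows:
  moves:
    - [[0,0,2],[0,0,0],0]
    - [[0,0,3],[0,0,0],0]
    - [[0,0,3],[0,0,0],0]

```text
clock: 9.62
eef_pos: [0.5323, -0.298, 0.1773]
tool_rot: [0.99, -0.142, -0.001, -0.001]
ft_force: [0.5, 0.9, -5.0]
grip_width: 0.0113
```

send_rows:
  moves:
    - [[0,0,2],[0,0,0],0]
    - [[0,0,2],[0,0,0],0]

```text
clock: 9.78
eef_pos: [0.5323, -0.2981, 0.1771]
tool_rot: [0.99, -0.142, -0.001, -0.0]
ft_force: [-3.1, 1.1, 2.9]
grip_width: 0.0113
```

send_rows:
  moves:
    - [[0,0,2],[0,0,0],0]
    - [[0,0,2],[0,0,0],0]

```text
clock: 9.95
eef_pos: [0.5322, -0.298, 0.177]
tool_rot: [0.99, -0.142, 0.0, -0.0]
ft_force: [-4.1, 2.5, 5.5]
grip_width: 0.0115
```

Contact at TCP z=0.177; the expected floor height was 0.175–0.178. Release and withdraw straight up.

send_rows:
  moves:
    - [[0,0,0],[0,0,0],14]
    - [[0,0,0],[0,0,0],20]
    - [[0,0,0],[0,0,0],30]
    - [[0,0,0],[0,0,0],40]
    - [[0,0,0],[0,0,0],45]
    - [[0,0,0],[0,0,0],45]

```text
clock: 10.45
eef_pos: [0.5323, -0.2981, 0.1769]
tool_rot: [0.99, -0.142, 0.0, -0.0]
ft_force: [-0.3, 0.4, 0.3]
grip_width: 0.0449
```

send_rows:
  moves:
    - [[0,0,-8],[0,0,0],45]
    - [[0,0,-20],[0,0,0],45]
    - [[0,0,-40],[0,0,0],45]
    - [[0,0,-65],[0,0,0],45]
    - [[0,0,-90],[0,0,0],45]
    - [[0,0,-110],[0,0,0],45]
    - [[-30,0,-120],[0,0,0],45]
    - [[-60,0,-120],[0,0,0],45]
    - [[-90,0,-120],[0,0,0],45]
    - [[-100,0,-120],[0,0,0],45]
    - [[-100,0,-120],[0,0,0],45]

```text
clock: 11.37
eef_pos: [0.4341, -0.2694, 0.2981]
tool_rot: [0.99, -0.142, 0.0, -0.0]
ft_force: [-0.2, 0.3, -0.4]
grip_width: 0.0448
```

Run:
```python
from h import *
A=camera('scene')[...,::-1];c=get_calibration('wrist');B=camera('wrist')[...,::-1]
np.save('w6.npy',c,allow_pickle=True)
a=cv2.resize(A[200:300,40:180],(420,300),interpolation=2); a2=A[100:240,180:390];a2=cv2.resize(a2,(420,280))
b=B[0:250,150:340];b=cv2.resize(b,(380,500),interpolation=2)
g=np.zeros((580,800,3),np.uint8);g[:300,:420]=a;g[300:,:420]=a2;g[:500,420:]=b
cv2.imwrite('pics/s7.png',g)
```

```text
(no output)
```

View pics/s7.png

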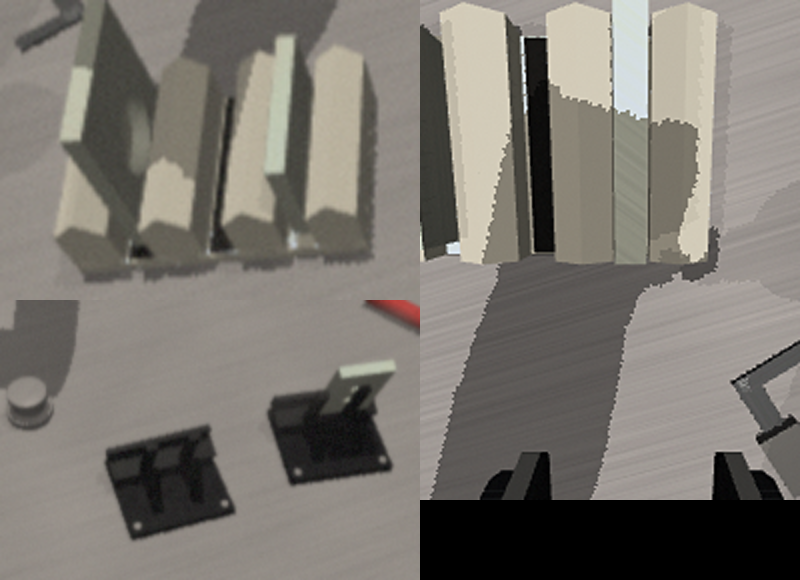

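The plate stands upright in the -y slot. The narrow plate is still on its stand and the low plate has not moved. A numeric check first, then hand in.

Run:
```python
from h import *
c=np.load('w6.npy',allow_pickle=True).item()
x=np.array([np.cos(b),np.sin(b),0]);y=np.array([-np.sin(b),np.cos(b),0]);C=np.array([.548,-.251,0])
for p in [(615,262),(648,262),(613,115),(649,115)]:
    X=onz(c,(150+(p[0]-420)/2,p[1]/2),.152 )-C;print(X@x,X@y)
S=get_calibration('scene')
k=lambda x,y:(40+x/3,200+y/3)
print([ (float(X@x),float(X@y)) for X in [onz(S,k(*p),.152)-C for p in [(63,138),(82,142)]]])
print(order.job_done())
```

```text
-0.05006691691678645 -0.04539616049155357
-0.0500643161081767 -0.05795315185556309
0.0013071624221242903 -0.04510721588255042
0.001307007915218979 -0.05784621873788045
[(0.048884393028381455, -0.0524167496517915), (0.05246519567237388, -0.04116567455408272)]
the job is handed in; nothing more can be done
None
```

The cover plate is standing in the empty -y slot of the rack, and the job is handed in. I gripped it at its solid top, lifted it out along its lean, and lowered it until it touched the slot floor. The arm then let go and moved clear, at about 11.4 s of the 32 s allowed.

**Height:** contact came at tool height 0.177 m, against 0.175–0.178 m expected for the slot floor.

**Position:** before hand-in, the wrist view put the plate's top edge at y ≈ -0.0515 m in the rack frame (slot centre -0.052). The plate is 100 mm long and its near end measured -50 mm from the middle of the slot, so it is about centred along it. The scene camera gave y ≈ -0.047 m for the top edge at the far end, about 5 mm different but within the 12 mm limit.

**Other plates:** in the last picture the narrow plate is still on its stand and the low plate is still in its slot. I checked these by eye only and did not measure them.

**Checks that disagreed:**
- The first sighting put the plate's top edge about 4 mm lower than the text implies.
- Cross-checking the rack ridge height from the top and wrist views gave 51–54 mm instead of 68 mm. The two views are too nearly in line for that measurement, so I relied on the 120 mm slot length instead.

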